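Tally a brooch sale and shut the till

TASK

The wooden ring brooch has just sold at the craft stall: with your fingertips, gently press the tally clicker on the ring's display board all the way down and let it spring back up, then push the open cash drawer fully shut with your fingers. Leave the other two clickers unpressed, and leave the brooches and everything else on the table where they are; nothing is to be picked up.

Things in the scene. Friction and masses are not known exactly. Their poses are not given: they have to be found in the camera images.
- ring_board: Display board of the ring brooch, one of three alike: light wood, 150 (x) x 85 (y) x 14 mm, fixed to the table. Origin under its centre, its x axis points away from the robot; turned up to 0.2 rad. Its near end carries a tally clicker (47 mm before the centre), its far end a shallow white card tray (12 mm high, centred 33 mm behind the board's centre) with one brooch. The boards change places.
- ring_clicker_top (a point): Centre of the top of the clicker's plunger on the ring board, moving with it: a round steel plunger, 22 mm across, its top 36 mm above the table when up, rising 10 mm out of a black housing 38 mm across. Pressed straight down.
- ring_clicker (a joint): Travel of the ring board's clicker plunger, m, pressed straight down: 0 is up, 0.006 fully down. A spring brings it back; fully down takes about 5 N.
- ring_brooch: Loose wooden brooch shaped like a ring: a flat round ring, 48 mm across with a 26 mm hole, 10 mm thick, 30 g, lying flat in the tray of its board. Origin at the centre of its underside.
- bar_board: Display board of the bar brooch, one of three alike: light wood, 150 (x) x 85 (y) x 14 mm, fixed to the table. Origin under its centre, its x axis points away from the robot; turned up to 0.2 rad. Its near end carries a tally clicker (47 mm before the centre), its far end a shallow white card tray (12 mm high, centred 33 mm behind the board's centre) with one brooch. The boards change places.
- bar_clicker_top (a point): Centre of the top of the clicker's plunger on the bar board, moving with it: a round steel plunger, 22 mm across, its top 36 mm above the table when up, rising 10 mm out of a black housing 38 mm across. Pressed straight down.
- bar_clicker (a joint): Travel of the bar board's clicker plunger, m, pressed straight down: 0 is up, 0.006 fully down. A spring brings it back; fully down takes about 5 N.
- bar_brooch: Loose wooden brooch shaped like a bar: a straight rounded bar 56 x 18 x 12 mm, 30 g, lying flat in the tray of its board. Origin at the centre of its underside.
- flower_board: Display board of the flower brooch, one of three alike: light wood, 150 (x) x 85 (y) x 14 mm, fixed to the table. Origin under its centre, its x axis points away from the robot; turned up to 0.2 rad. Its near end carries a tally clicker (47 mm before the centre), its far end a shallow white card tray (12 mm high, centred 33 mm behind the board's centre) with one brooch. The boards change places.
- flower_clicker_top (a point): Centre of the top of the clicker's plunger on the flower board, moving with it: a round steel plunger, 22 mm across, its top 36 mm above the table when up, rising 10 mm out of a black housing 38 mm across. Pressed straight down.
- flower_clicker (a joint): Travel of the flower board's clicker plunger, m, pressed straight down: 0 is up, 0.006 fully down. A spring brings it back; fully down takes about 5 N.
- flower_brooch: Loose wooden brooch shaped like a flower: five round petals about a centre, about 54 mm across, 12 mm thick, no hole, 30 g, lying flat in the tray of its board. Origin at the centre of its underside.
- drawer_front (a point): Centre of the outer front face of the till's drawer, moving with it. The face is a plain upright panel without a handle, 180 mm wide, 66 mm high (from 11 to 77 mm above the table), 12 mm thick, looking towards the robot. The point's x axis is the direction in which the drawer shuts (level, away from the robot).
- drawer (a joint): How far the till's drawer is open, m: 0 is fully shut, its front panel lying against the till's case; starts 0.05 to 0.085. Slides along its x axis against about 1.5 N of friction, no spring; stays where it is left.
- till: Dark wooden cash till fixed to the table, 180 deep (x) x 190 wide (y) x 90 mm high. Origin at the bottom centre of its front face, from which the drawer comes out along the till's -x, towards the robot.
- stand: Loose jewellery stand: wooden foot 60 mm across, thin brass post with a 100 mm crossbar at 138 mm height. Origin under the foot.
- spool: Loose empty wooden spool, 38 mm across, 42 mm high, upright. Origin under its centre.
- dish: Loose white china dish, 70 mm across, 35 mm high. Origin under its centre.
- jar: Loose glass jar with a brass cap, 60 mm across, 85 mm high. Origin under its centre.
- stamp: Loose wooden hand stamp, 36 mm across, 68 mm high, upright. Origin under its centre.

How it is judged:
By the outcome, as a careful person would: the job done as asked, in the order asked, and still so for the second after the job is handed in, with the robot touching nothing.
It also fails if it takes over 38 s, if anything falls off the work surface, if the arm or the gripper's body presses on something with over 40 N, if the wrist force passes 120 N, or if a joint passes its speed limit or range.

ROBOT

A 7-joint arm with a two-finger parallel gripper is mounted at the origin on the work surface. World frame = base frame: x ahead of the robot, y to its left, z up, the work surface at z = 0. Lengths are in m, angles in rad, forces in N, time in s.
With the tool pointing down it reaches from about 0.425 to 0.925 m from the base axis. Payload 6.8 kg.
Tool frame: the origin (TCP) lies between the finger pads; the fingertips stand r.tips_ahead ahead of it and the grasp point (between the pads) lies 5 mm behind it (r.tips_ahead is the distance from the TCP to the fingertips, in m); z points along the fingers, y is the line along which they close (so a half turn about z gives the same grasp; the last joint's range is limited). The gripper opens to 85 mm and grips with 20 to 120 N. Pads are 22 mm wide; open, the fingers measure 114 mm over their backs; the gripper's body (76 mm by 85 mm) begins 54 mm behind the grasp point. The pads swing forward as they close: fully open they stand 13 mm farther back than shut.
Start: joints at [1.154, 0.477, 0.022, 1.555, -0.011, 1.109, -0.083], TCP at [0.205, -0.643, 0.245] pointing down, gripper open.
Joint ranges: [-2.96, 2.96], [-0.34, 2.1], [-1.41, 1.46], [0.24, 2.44], [-1.37, 4.51], [0.17, 1.92], [-2.96, 2.96]. Speed limits (rad/s): [2.39, 2.39, 3.14, 3.14, 3.14, 3.14, 3.14].

INTERFACE

Orientations are given as a rotation vector (axis times angle).
In Python, from bench import r gives the robot as it stands.
- The arm moves only by the tool move_arm, never from a script. Its argument "rows" is one flat list of numbers, 4 for each row, row after row: the shift along the tool's x, y, z in cm, then the turn about the tool's z in degrees. In form: [tx, ty, tz, twist, tx, ty, tz, twist, ...]. A call has 1 to 10 rows; each row is the pose to reach, as a shift and turn from the pose commanded when the call began, along the tool's axes at that moment; what a row does not reach only later rows make up. A row lasts 1/8 s, in which the tool goes at most 62.5 mm and 10.7 degrees, less where a joint would pass 70% of its speed; a pose out of reach is approached as far as the arm can. A call with a gripper value outside its range is refused whole. "fingers" is the opening, from 0 (shut) to 1 (fully open), set as the call begins (left out, the last holds). The fingers move at their own pace and stop on an object; "newtons" is the grip in N (left out, the last holds). Time passes only in rows, so rows that repeat a pose let the fingers close. It gives the time, the measured TCP pose, the force, the opening and the grip force at its end, in the units of the state.
- r.get_obs(): the state, without advancing time (a new reading comes with each control period).
- r.grab_frame(name): name is "side" or "top" or "wrist"; returns the picture (384x512x3 uint8, blue, green, red); there is no depth.
- r.camera_params(name): a dict with "fx", "fy", "cx", "cy" (pixels), "k1" (the pictures are not rectified: a ray, as slopes to the right and down, at radius r is drawn at 1 + k1 r^2 times it, then the intrinsics apply), "world_from_camera" (4x4, takes a point from camera to world coordinates). Camera axes: x right, y down, z forward; pixel columns grow to the right and rows downward; lengths in m; the calibration is good to about 2 mm. A picture is of the moment at which its call begins: read the wrist's pose just before it. camera_params takes no time and is no camera call; for the wrist camera it gives the pose at the moment of the call.
- r.hand_in(): hands the job in; it is judged then, once.
The state is a dict: "clock": time; "joints": joint angles; "qvel": joint speeds; "tau": joint torques, N m; "tcp_pos": TCP position; "orientation": TCP orientation; "contact_force": force on the tool from outside, world axes, zero at the start; "moment": the same for the moment, N m; "grip_width": finger opening in m; "gripper_force": force on a finger pad.
Only numpy, scipy, OpenCV 4.12 (cv2) and the standard library are available. Lean on these libraries where they do the work, as an engineer would, in place of code of your own. Each camera call takes 0.05 s, during which the arm holds its last target. There are 200 camera calls.

## Working session

There is one attempt and no reset: what is moved stays moved. The work goes in short steps, Python scripts to look and compute and a tool call to move; the robot and the scene stay as the last step left them, time stands still between calls to the robot, and variables do not carry over. Pictures are saved under pics/ and viewed, at most 10 in all, crops included, and the job is handed in when it is done.

Besides the shell and the picture viewer there is one more tool, called as name(argument=value, ...), one argument or row to a line, values as JSON. move_arm: Moves the arm, as the interface text tells. Its arguments: {"type":"object","properties":{"rows":{"type":"array"},"fingers":{"type":"number"},"newtons":{"type":"number"}},"required":["rows"]}

```bash
mkdir -p pics
cat > h.py <<'E'
import numpy as np, cv2
from bench import r
def ray(p,uv):
    M=np.array(p["world_from_camera"]);x=(uv[0]-p["cx"])/p["fx"];y=(uv[1]-p["cy"])/p["fy"]
    a,b=x,y
    for _ in range(20):
        s=1+p["k1"]*(a*a+b*b);a,b=x/s,y/s
    return M[:3,3],M[:3,:3]@np.array([a,b,1.])
def onz(p,uv,z):
    o,d=ray(p,uv);return o+d*(z-o[2])/d[2]
E
python3 - <<'E'
from h import *
o=r.get_obs();print({k:np.round(v,3) for k,v in o.items()},r.tips_ahead)
t=r.grab_frame("top");s=r.grab_frame("side")
cv2.imwrite("pics/top.png",t);cv2.imwrite("pics/side.png",s)
for n in("top","side"):
    p=r.camera_params(n);print(p)
E
```

```text
{'clock': np.float64(0.0), 'joints': array([ 1.154,  0.478,  0.022,  1.556, -0.012,  1.109, -0.083]), 'qvel': array([ 0.001,  0.002,  0.   , -0.001,  0.   ,  0.   , -0.   ]), 'tau': array([-1.0000e-03, -5.9645e+01,  1.6070e+00, -2.8120e+01,  1.2000e-02,
        9.0000e-03,  0.0000e+00]), 'tcp_pos': array([ 0.205, -0.643,  0.244]), 'orientation': array([-3.102e+00, -4.830e-01,  1.000e-03]), 'contact_force': array([ 0.201, -0.39 , -0.207]), 'moment': array([ 0.044,  0.028, -0.009]), 'gripper_force': np.float64(0.0), 'grip_width': np.float64(0.085)} 0.014
{'fx': 404.82995221708467, 'fy': 404.82995221708467, 'cx': 253.06271571233458, 'cy': 195.72193039738946, 'k1': -0.08465593670707412, 'world_from_camera': array([[-0.00494585, -0.99746196,  0.07102938,  0.48921026],
       [-0.99998676,  0.00483252, -0.00176729,  0.01439489],
       [ 0.00141955, -0.07103718, -0.99747266,  1.1953237 ],
       [ 0.        ,  0.        ,  0.        ,  1.        ]])}
{'fx': 360.85222715681044, 'fy': 360.85222715681044, 'cx': 253.69924164083764, 'cy': 195.71307336232957, 'k1': -0.09084985154894637, 'world_from_camera': array([[ 8.20202429e-01, -4.32752086e-01,  3.74157195e-01,
         2.03049685e-01],
       [-5.72073367e-01, -6.20672911e-01,  5.36187653e-01,
        -4.82254394e-01],
       [ 1.92910362e-04, -6.53827782e-01, -7.56643373e-01,
         7.95676158e-01],
       [ 0.00000000e+00,  0.00000000e+00,  0.00000000e+00,
         1.00000000e+00]])}
```

View pics/top.png

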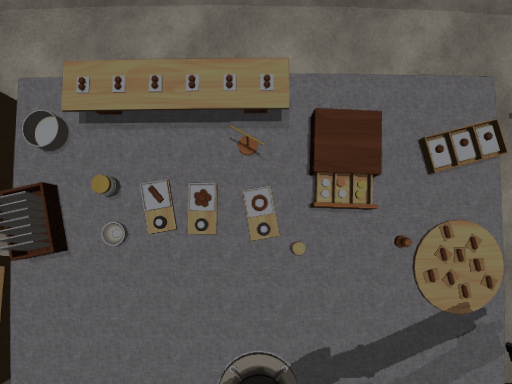

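View pics/side.png

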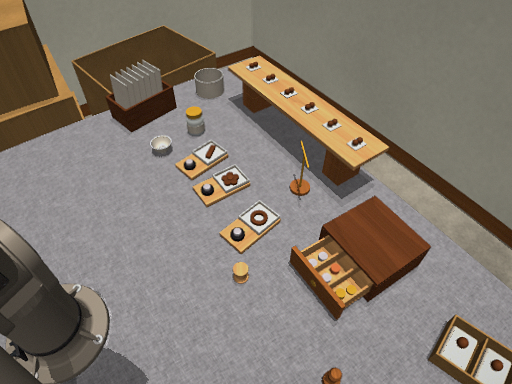

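The top view shows the ring board as the rightmost of the three, with its ring at (260,203) and clicker at (264,229). The drawer front is at about (344,206), the spool at (299,249) and the stamp at (403,241). Next I'll measure these.

Run:
```python
from h import *
t=cv2.imread("pics/top.png");s=cv2.imread("pics/side.png")
a=cv2.resize(t[180:260,235:415],None,fx=4.4,fy=4.4,interpolation=cv2.INTER_CUBIC)
b=cv2.resize(s[190:330,210:390],None,fx=3,fy=3,interpolation=cv2.INTER_CUBIC)
c=np.zeros((352,792,3),np.uint8);c[:a.shape[0],:a.shape[1]]=a[:,:792]
cv2.imwrite("pics/c.png",c);cv2.imwrite("pics/d.png",b)
T=r.camera_params("top");S=r.camera_params("side")
def blob(im,x0,y0,x1,y1,f):
    g=cv2.cvtColor(im,cv2.COLOR_BGR2HSV)[y0:y1,x0:x1].astype(int)
    m=f(g).astype(np.uint8);n,l,st,ce=cv2.connectedComponentsWithStats(m)
    return [(st[i].tolist(),(ce[i]+[x0,y0]).round(2).tolist()) for i in range(1,n) if st[i,4]>3]
steel=lambda g:(g[...,1]<70)&(g[...,2]>100)
dark=lambda g:(g[...,2]<55)
print("Tsteel",blob(t,257,221,272,237,steel));print("Tdark",blob(t,254,219,274,239,dark))
print("Ssteel",blob(s,228,225,248,246,steel));print("Sdark",blob(s,226,224,250,248,dark))
for uv,z in(((264,229),.036),((260,203),.024),((311,206),.077),((376,208),.077),((299,249),.042),((403,241),.068)):print(uv,onz(T,uv,z).round(4))
```

```text
Tsteel [([4, 5, 6, 6, 33], [263.42, 228.58])]
Tdark [([4, 4, 12, 12, 69], [263.04, 228.72])]
Ssteel [([5, 3, 9, 7, 50], [236.78, 230.94]), ([0, 18, 2, 3, 4], [228.25, 244.25])]
Sdark [([5, 5, 14, 12, 80], [237.4, 236.06])]
(264, 229) [ 0.4763 -0.0184  0.036 ]
(260, 203) [ 0.5514 -0.0077  0.024 ]
(311, 206) [ 0.5395 -0.1479  0.077 ]
(376, 208) [ 0.5329 -0.33    0.077 ]
(299, 249) [ 0.4192 -0.1172  0.042 ]
(403, 241) [ 0.44   -0.4079  0.068 ]
```

View pics/c.png

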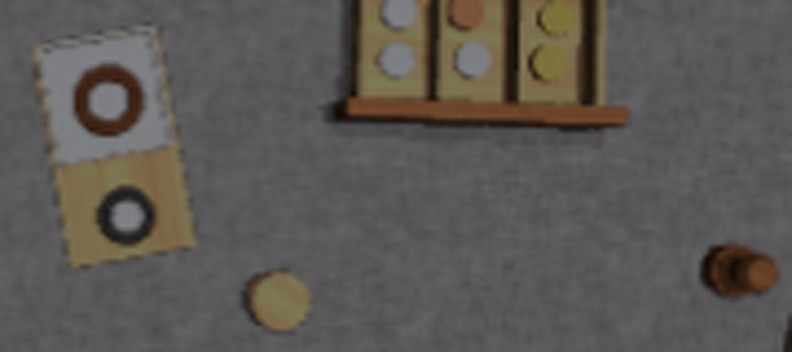

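View pics/d.png

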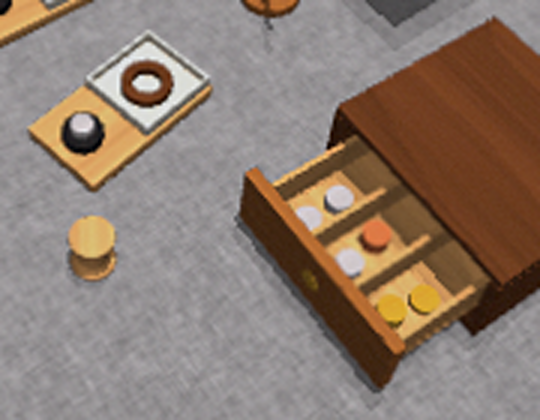

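The crops confirm that the ring board's clicker is the lone one at the right, and that the drawer panel is nearly square to x. Now I'll work out the move numbers.

```bash
cat >> h.py <<'E'
from scipy.spatial.transform import Rotation as R
def tool(target):
    o=r.get_obs();return (R.from_rotvec(o["orientation"]).inv().apply(np.array(target)-o["tcp_pos"])*100).round(2)
E
python3 - <<'E'
from h import *
T=r.camera_params("top");S=r.camera_params("side")
print("plunger",onz(T,(263.42,228.58),.036),onz(S,(237.5,230.3),.036))
C=lambda u,v:(235+(u+.5)/4.4-.5,180+(v+.5)/4.4-.5)
D=lambda u,v:(210+(u+.5)/3-.5,190+(v+.5)/3-.5)
for n,p,uv,z in(("panelL back T",T,C(350,99),.077),("panelR back T",T,C(628,108),.077),
 ("panelL front T",T,C(348,115),.077),("panelR front T",T,C(628,123),.077),
 ("panelL S",S,D(245,177),.077),("panelR S",S,D(388,353),.077),("panelL bot S",S,D(238,215),.011),("panelR bot S",S,D(382,390),.011),
 ("tillL S",S,D(340,106),.09),("tillR S",S,D(505,285),.09)):print(n,onz(p,uv,z).round(4))
M=R.from_rotvec(r.get_obs()["orientation"]).as_matrix();print(M.round(3))
for q in((.36,-.35,.245),(.474,-.018,.15),(.474,-.018,.06)):print(q,tool(q))
E
```

```text
plunger [ 0.47753148 -0.01677733  0.036     ] [ 0.4772752  -0.01651558  0.036     ]
panelL back T [ 0.5503 -0.1569  0.077 ]
panelR back T [ 0.5436 -0.3341  0.077 ]
panelL front T [ 0.5402 -0.1555  0.077 ]
panelR front T [ 0.5341 -0.3339  0.077 ]
panelL S [ 0.537  -0.1578  0.077 ]
panelR S [ 0.5281 -0.3296  0.077 ]
panelL bot S [ 0.5396 -0.1538  0.011 ]
panelR bot S [ 0.5341 -0.3346  0.011 ]
tillL S [ 0.6361 -0.1552  0.09  ]
tillR S [ 0.627  -0.3442  0.09  ]
[[ 0.953  0.304 -0.001]
 [ 0.304 -0.953  0.002]
 [-0.    -0.002 -1.   ]]
(0.36, -0.35, 0.245) [ 2.366e+01 -2.316e+01 -2.000e-02]
(0.474, -0.018, 0.15) [ 44.61 -51.31   9.52]
(0.474, -0.018, 0.06) [ 44.61 -51.29  18.52]
```

move_arm(
  rows=[5,-4,0,4,10,-8,0,8,14.5,-12,0,12,18.5,-16,0,16,22,-20,0,20,26,-24.5,0,20,30,-29,0,20,34,-33.5,0,20,37.5,-38,0,20,40.5,-43,0,20],
  fingers=0,
  newtons=20,
)

```text
clock: 1.35
tcp_pos: [0.4608, -0.1085, 0.2452]
orientation: [3.141, -0.063, 0.0]
contact_force: [1.1, 0.6, 0.0]
grip_width: -0.0003
gripper_force: 0.0
```

Run:
```python
from h import *
o=r.get_obs();print(o["clock"],o["tcp_pos"],o["orientation"],o["grip_width"]);print(R.from_rotvec(o["orientation"]).as_matrix().round(3),tool((.4775,-.0167,.065)))
```

```text
1.35 [ 0.46077021 -0.10853737  0.24523035] [ 3.14093826e+00 -6.34332019e-02  3.01470993e-04] -0.00031354984566948506
[[ 0.999 -0.04   0.   ]
 [-0.04  -0.999 -0.   ]
 [ 0.     0.    -1.   ]] [ 1.3  -9.24 18.02]
```

move_arm(
  rows=[0.7,-4.7,3,0,1.4,-9.4,7,0,1.4,-9.4,11,0,1.4,-9.4,14.5,0,1.4,-9.4,17,0,1.4,-9.4,18,0,1.4,-9.4,18,0,1.4,-9.4,18,0],
)

```text
clock: 2.35
tcp_pos: [0.4788, -0.017, 0.0662]
orientation: [-3.141, 0.064, -0.003]
contact_force: [0.7, -0.5, 0.9]
grip_width: -0.0002
gripper_force: 0.0
```

Run:
```python
from h import *
o=r.get_obs();print(o["tcp_pos"],o["contact_force"],tool((.4775,-.0167,.036+.014)))
im=r.grab_frame("side");cv2.imwrite("pics/e.png",cv2.resize(im[150:290,170:330],None,fx=4,fy=4))
```

```text
[ 0.47883578 -0.01700886  0.06619737] [ 0.67833269 -0.50680415  0.89600444] [-0.14 -0.03  1.62]
```

View pics/e.png

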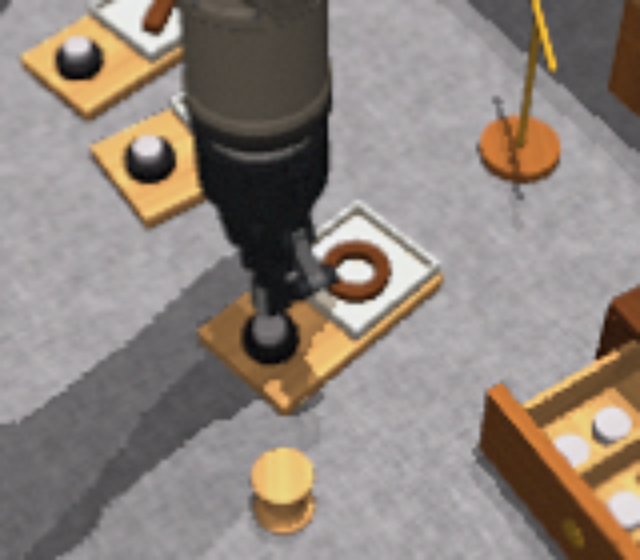

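The fingertips stand straight above the plunger at crop (268,320). I'll press down slowly.

move_arm(
  rows=[-0.1,0,0.6,0,-0.1,0,1.2,0,-0.1,0,1.5,0,-0.1,0,1.7,0,-0.1,0,1.9,0,-0.1,0,2.0,0,-0.1,0,2.0,0],
)

```text
clock: 3.28
tcp_pos: [0.4768, -0.017, 0.0453]
orientation: [3.141, -0.063, -0.001]
contact_force: [-2.1, -0.3, 3.9]
grip_width: 0.0001
gripper_force: 2.0
```

move_arm(
  rows=[0,0,0.1,0,0,0,0.2,0,0,0,0.2,0,0,0,0.2,0],
)

```text
clock: 3.78
tcp_pos: [0.4769, -0.0169, 0.0439]
orientation: [3.141, -0.063, -0.0]
contact_force: [-5.2, -0.1, 14.8]
grip_width: 0.0002
gripper_force: 7.1
```

At 14.8 N and 6.1 mm of travel the plunger is at its stop. I'll release it and go round to the drawer.

move_arm(
  rows=[0,0,-0.5,0,0,0,-1.5,0,0,0,-5,0,0,0,-9,0,0,4,-12,0,0.5,9,-12,0,1,14,-12,0,1.5,19,-12,0,2,22.8,-11,0,2,22.8,-8,0],
)

```text
clock: 5.03
tcp_pos: [0.4892, -0.2504, 0.1246]
orientation: [3.137, -0.073, 0.008]
contact_force: [0.1, 0.7, 0.0]
grip_width: -0.0001
gripper_force: 0.0
```

Run:
```python
from h import *
o=r.get_obs();print(o["tcp_pos"],o["contact_force"],tool((.5,-.243,.062)))
im=r.grab_frame("side");cv2.imwrite("pics/f.png",cv2.resize(im[150:350,170:430],None,fx=3,fy=3))
```

```text
[ 0.48920769 -0.25043074  0.12460093] [0.08412395 0.71334041 0.04378966] [ 1.01 -0.81  6.26]
```

View pics/f.png

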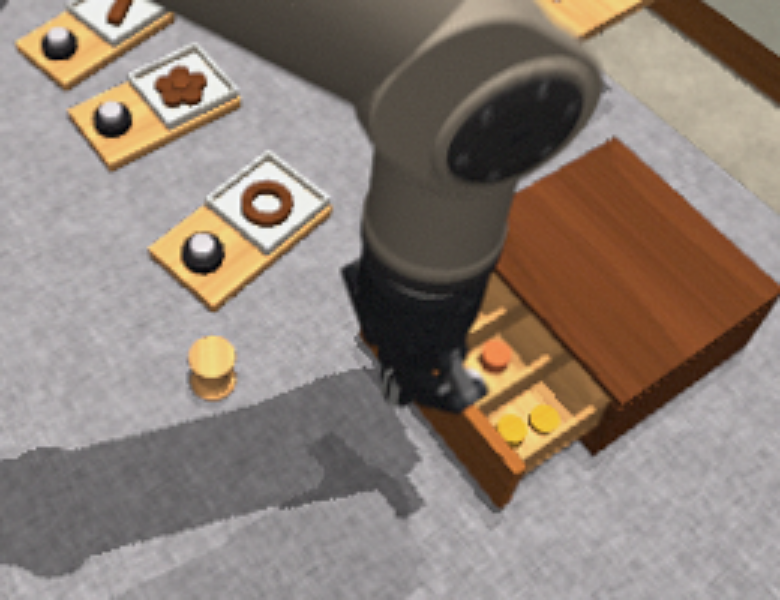

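The clicker is back up at (203,245), like the others, and the gripper is over the space in front of the drawer. I'll go down and then push.

move_arm(
  rows=[-1,-0.6,1,0,-1,-0.6,3,0,-1,-0.6,5,0,-1,-0.6,6.2,0,-1,-0.6,6.2,0,0,-0.6,6.2,0,1,-0.6,6.2,0,2,-0.6,6.2,0,3,-0.6,6.2,0,3,-0.6,6.2,0],
)

```text
clock: 6.32
tcp_pos: [0.5192, -0.2406, 0.0614]
orientation: [-3.141, 0.062, -0.001]
contact_force: [-0.4, 0.6, -0.5]
grip_width: -0.0001
gripper_force: 0.0
```

move_arm(
  rows=[0.7,0,0,0,1.5,0,0,0,2.5,0,0,0,3.5,0,0,0,4.5,0,0,0,5.5,0,0,0,6.5,0,0,0,7.3,0,0,0,7.8,0,0,0,7.8,0,0,0],
)

```text
clock: 7.58
tcp_pos: [0.5972, -0.2435, 0.0616]
orientation: [-3.141, 0.062, -0.003]
contact_force: [-0.5, -0.5, -0.4]
grip_width: -0.0002
gripper_force: 0.0
```

move_arm(
  rows=[0.3,0,0,0,0.6,0,0,0,0.9,0,0,0,1.1,0,0,0,1.2,0,0,0,1.2,0,0,0],
)

```text
clock: 8.32
tcp_pos: [0.6083, -0.2444, 0.0613]
orientation: [3.141, -0.063, 0.001]
contact_force: [-0.0, 0.6, -0.4]
grip_width: -0.0
gripper_force: 0.2
```

move_arm(
  rows=[0.1,0,0,0,0.2,0,0,0,0.3,0,0,0,0.4,0,0,0,0.4,0,0,0],
)

```text
clock: 8.95
tcp_pos: [0.6085, -0.2446, 0.0608]
orientation: [-3.14, 0.065, 0.011]
contact_force: [-11.6, 2.2, 8.4]
grip_width: -0.0002
gripper_force: 5.7
```

Run:
```python
from h import *
im=r.grab_frame("side");t=r.grab_frame("top")
a=cv2.resize(im[150:330,230:430],None,fx=2,fy=2);b=cv2.resize(t[90:270,230:430],None,fx=2,fy=2)
cv2.imwrite("pics/g.png",np.hstack([a,b]))
```

```text
(no output)
```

View pics/g.png

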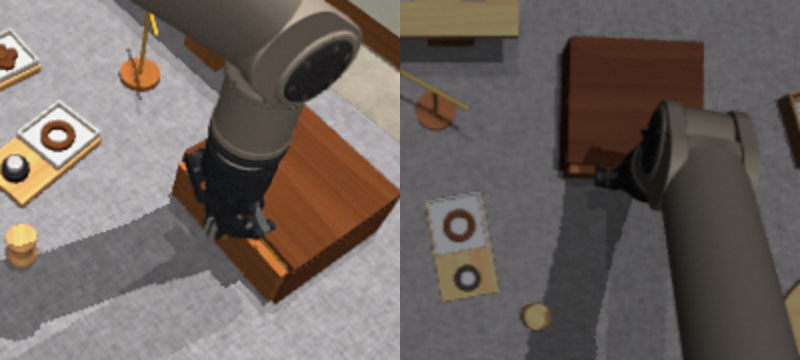

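The drawer looks shut, with contact at the predicted 0.608. I'll back off and check.

move_arm(
  rows=[-0.5,0,0,0,-2,0,0,0,-5,0,0,0,-9,0,0,0,-12,0,-2,0,-14,0,-6,0,-14,5,-11,0,-14,11,-14,0,-14,16,-14,0,-14,16,-14,0],
)

```text
clock: 10.3
tcp_pos: [0.4632, -0.4052, 0.2022]
orientation: [3.136, -0.077, 0.002]
contact_force: [-0.6, 0.6, -0.5]
grip_width: -0.0002
gripper_force: 0.0
```

Run:
```python
from h import *
im=r.grab_frame("side");t=r.grab_frame("top")
a=cv2.resize(im[150:330,230:430],None,fx=2,fy=2);b=cv2.resize(t[90:270,230:430],None,fx=2,fy=2)
cv2.imwrite("pics/h.png",np.hstack([a,b]))
```

```text
(no output)
```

View pics/h.png

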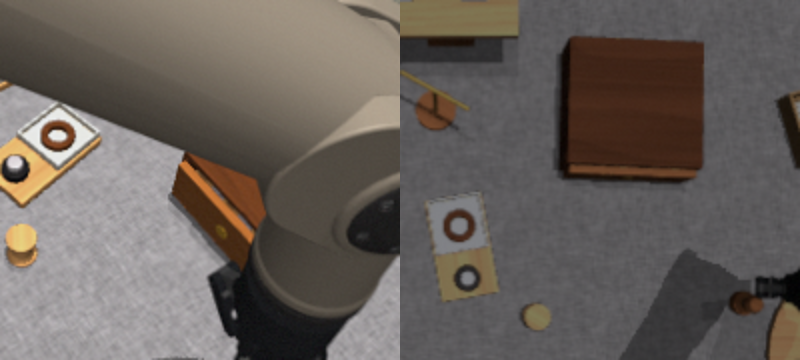

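Run:
```python
from h import *
t=r.grab_frame("top")
b=cv2.resize(t[155:185,305:390],None,fx=9,fy=9,interpolation=cv2.INTER_CUBIC)
cv2.imwrite("pics/i.png",cv2.convertScaleAbs(b,alpha=2))
T=r.camera_params("top");print(t[165:184,345].tolist())
for v in range(168,184,2):print(v,onz(T,(345,v),.077)[:2].round(4),onz(T,(345,v),.09)[0].round(4))
```

```text
[[26, 39, 66], [24, 37, 64], [23, 36, 63], [22, 36, 61], [21, 34, 60], [25, 36, 63], [24, 37, 66], [20, 31, 52], [29, 46, 70], [40, 65, 102], [45, 69, 110], [45, 71, 114], [29, 45, 73], [15, 33, 47], [13, 26, 39], [39, 39, 42], [70, 68, 69], [80, 78, 79], [80, 78, 79]]
168 [ 0.6453 -0.2452] 0.6435
170 [ 0.6397 -0.245 ] 0.638
172 [ 0.6341 -0.2449] 0.6324
174 [ 0.6284 -0.2448] 0.6268
176 [ 0.6228 -0.2446] 0.6213
178 [ 0.6172 -0.2445] 0.6157
180 [ 0.6116 -0.2444] 0.6102
182 [ 0.606  -0.2442] 0.6046
```

View pics/i.png

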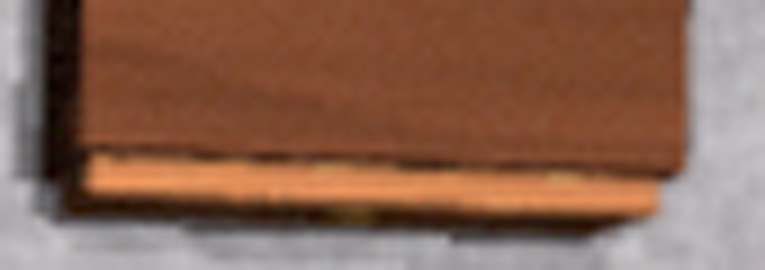

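A thin dark line of about the expected width shows between panel and case. With plenty of time left, I'll push again more firmly and a little higher to make sure.

Run:
```python
from h import *
print(r.get_obs()["tcp_pos"],tool((.54,-.244,.074)))
```

```text
[ 0.46545842 -0.39777993  0.2008758 ] [  6.84 -15.65  12.7 ]
```

move_arm(
  rows=[0,-5,0,0,0,-10.5,0,0,0,-15.7,0,0,1,-15.7,4,0,2,-15.7,9,0,4,-15.7,12.5,0,7,-15.7,12.7,0,10,-15.7,12.7,0,12.5,-15.7,12.7,0,12.5,-15.7,12.7,0],
)

```text
clock: 11.7
tcp_pos: [0.5985, -0.2442, 0.0741]
orientation: [-3.14, 0.057, -0.002]
contact_force: [-0.2, -0.3, -0.8]
grip_width: 0.0001
gripper_force: 0.0
```

move_arm(
  rows=[0.4,0,0,0,0.8,0,0,0,1.1,0,0,0,1.3,0,0,0,1.5,0,0,0,1.7,0,0,0,1.8,0,0,0,1.8,0,0,0],
)

```text
clock: 12.7
tcp_pos: [0.6085, -0.2479, 0.0734]
orientation: [-3.14, 0.066, 0.02]
contact_force: [-17.2, 2.2, 12.1]
grip_width: 0.0001
gripper_force: 8.9
```

It hits the same hard stop, 0.6085, at 17 N and a different height, so the drawer is shut. I'll retreat and hand in.

move_arm(
  rows=[-0.5,0,0,0,-2,0,0,0,-5,0,0,0,-9,0,0,0,-12,0,-2,0,-13,0,-6,0,-13,0,-10,0,-13,0,-10,0,-13,0,-10,0],
)

```text
clock: 13.82
tcp_pos: [0.4846, -0.2424, 0.1741]
orientation: [3.141, -0.063, 0.0]
contact_force: [-0.3, -0.8, -0.8]
grip_width: -0.0001
gripper_force: 0.0
```

Run:
```python
from h import *
o=r.get_obs();print(o["tcp_pos"],o["contact_force"]);print(r.hand_in())
```

```text
[ 0.4845603  -0.242396    0.17408573] [-0.3014197  -0.75386422 -0.81403879]
the job is handed in; nothing more can be done
None
```

I pressed the ring board's clicker to its stop, saw it spring back up, then pushed the cash drawer shut against its stop, and handed the job in at about 14 s with the arm clear; the hand-in gave no verdict.

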